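# Load, cover and set the dose station

### The job

Get the dose station ready: stand every aluminium pill tin that is out upright on the floor of the clear tray, then lower the clear cover over the tray's two pins until it lies flush on the rim. Turn the three thumbwheels of the grey reminder so that, from the robot's left to its right, the flats with four (blue), two (yellow) and five (red) dots face straight up, and leave the blue pill organiser and the white egg cup undisturbed.

Things in the scene. Friction and masses are not known exactly. Their poses are not given: they have to be found in the camera images.
- tray: fixed clear acrylic tray, 124 mm (x) by 222 mm (y), rim 54 mm above the shelf; origin under its centre, long side along its y. Open well 116 mm (x) by 174 mm (y), floor 4 mm above the shelf with a white liner; three tins fit in a row along y about 58 mm apart. A solid end block with a blue strip at each end carries a pin (see tray_rim)
- tray_rim (a point): centre of the tray at rim height, 54 mm above the shelf, midway between the pins; axes as the tray's. Upright steel pins at x 0, y -99 and +99 mm: 10 mm in diameter, standing 22 mm above the rim, the top 5 mm tapered
- cover: loose clear acrylic plate with blue long edges, 124 mm (x) by 222 mm (y), 6 mm thick, 220 g, lying flat on the shelf; origin at the centre of its underside, z up. Two through holes of 13 mm diameter at x 0, y -99 and +99 mm. Upright blue bar handle: 12 mm (x) by 64 mm (y), top 42 mm above the origin. It fits either way round
- reminder: fixed grey reminder unit, housing 120 mm (x) by 176 mm (y) by 50 mm high, three thumbwheels stand out of its top, side by side 52 mm apart along its y, 93 mm high in all; origin at the centre of its underside, front towards the robot (-x)
- axle_left (a point): centre of the left wheel, on its level axle (the reminder's y axis), 45 mm above the shelf; axes as the reminder's. The wheel has six flats 28 mm from the axle and, between them, six vanes 7 mm thick, 26 mm wide along the axle, reaching 48 mm from the axle. Flats by dots and colour: 1 white, 2 yellow, 3 green, 4 blue, 5 red, 6 black
- axle_middle (a point): centre of the middle wheel, on its level axle (the reminder's y axis), 45 mm above the shelf; axes as the reminder's. The wheel has six flats 28 mm from the axle and, between them, six vanes 7 mm thick, 26 mm wide along the axle, reaching 48 mm from the axle. Flats by dots and colour: 1 white, 2 yellow, 3 green, 4 blue, 5 red, 6 black
- axle_right (a point): centre of the right wheel, on its level axle (the reminder's y axis), 45 mm above the shelf; axes as the reminder's. The wheel has six flats 28 mm from the axle and, between them, six vanes 7 mm thick, 26 mm wide along the axle, reaching 48 mm from the axle. Flats by dots and colour: 1 white, 2 yellow, 3 green, 4 blue, 5 red, 6 black
- wheel_left (a joint): the left one of three thumbwheels as the robot sees them (+y side), turning about axle_left. Value in rad: 0 = the one-dot flat faces straight up, n dots up at (n-1) x 1.047, vanes then 0.524 rad either side of straight up; it grows as the wheel's top moves away from the robot (reminder's +x). Stops at -0.40 and 5.64. No clicks: friction 0.09 N m, stays where left
- wheel_middle (a joint): the middle one of three thumbwheels as the robot sees them (centre), turning about axle_middle. Value in rad: 0 = the one-dot flat faces straight up, n dots up at (n-1) x 1.047, vanes then 0.524 rad either side of straight up; it grows as the wheel's top moves away from the robot (reminder's +x). Stops at -0.40 and 5.64. No clicks: friction 0.09 N m, stays where left
- wheel_right (a joint): the right one of three thumbwheels as the robot sees them (-y side), turning about axle_right. Value in rad: 0 = the one-dot flat faces straight up, n dots up at (n-1) x 1.047, vanes then 0.524 rad either side of straight up; it grows as the wheel's top moves away from the robot (reminder's +x). Stops at -0.40 and 5.64. No clicks: friction 0.09 N m, stays where left
- tin_a: loose upright round pill tin of ribbed aluminium with a dark lid, 48 mm in diameter, 42 mm high, about 70 g; origin at the centre of its underside, z up. Two or all of the three tins are present
- tin_b: loose upright round pill tin of ribbed aluminium with a dark lid, 48 mm in diameter, 42 mm high, about 70 g; origin at the centre of its underside, z up. Two or all of the three tins are present
- tin_c: loose upright round pill tin of ribbed aluminium with a dark lid, 48 mm in diameter, 42 mm high, about 70 g; origin at the centre of its underside, z up. Two or all of the three tins are present
- organiser: loose blue plastic pill organiser, 45 by 150 mm, 22 mm high, origin under its centre; a bystander to leave alone
- egg_cup: loose white ceramic egg cup, 50 mm in diameter, 60 mm high, origin under its centre; a bystander to leave alone
Things that resemble listed ones, but are neither listed nor needed, are in the scene too. Leave any green look-alike of the tin_c alone.

How it is judged (in metres and radians):
On the way, in this order (a step that is already met when the one before it is completed fails the run):
1. every tin that is out stands upright on the tray's floor (x of tin_a in the frame of tray between -0.04 and 0.04 m and y of tin_a in the frame of tray between -0.07 and 0.07 m and z of each of tin_a, tin_b, tin_c in the frame of tray below 0.01 m and angle between each of tin_a, tin_b, tin_c's own z axis and vertical below 0.15 rad and linear speed of each of tin_a, tin_b, tin_c below 0.03 m/s and x of tin_b in the frame of tray between -0.04 and 0.04 m and y of tin_b in the frame of tray between -0.07 and 0.07 m and x of tin_c in the frame of tray between -0.04 and 0.04 m and y of tin_c in the frame of tray between -0.07 and 0.07 m), for 0.2 s.
2. the cover lies flush on the tray's rim, over both pins (horizontal distance between cover and tray_rim below 0.005 m and angle between the y axis of cover and the y axis of tray, either way round below 0.06 rad and z of cover in the frame of tray_rim between -0.003 and 0.003 m and angle between cover's own z axis and vertical below 0.03 rad and linear speed of cover below 0.03 m/s), for 0.2 s.
At the end, for the whole second after the job is handed in: Every present tin stands upright (within 0.15 rad) on the tray's floor; the cover is over both pins and flush (within 3 mm of the rim's height, 5 mm of the tray's centre, 0.03 rad of level); the wheels show 4, 2, 5 dots up from left to right, each within 0.17 rad; all at rest (all of step 1 and all of step 2 and value of joint wheel_left between 2.972 and 3.312 rad and velocity of joint wheel_left between -0.05 and 0.05 rad/s and value of joint wheel_middle between 0.877 and 1.217 rad and velocity of joint wheel_middle between -0.05 and 0.05 rad/s and value of joint wheel_right between 4.019 and 4.359 rad and velocity of joint wheel_right between -0.05 and 0.05 rad/s); the robot touches nothing.
It fails at once if the pill organiser or the egg cup is moved more than 30 mm or the egg cup tips (distance of any of organiser, egg_cup from where it was at the start of the episode above 0.03 m or angle between egg_cup's own z axis and vertical above 0.4 rad).
Of tin_a, tin_b, tin_c only 2 to 3 are there at a start; the rules pass over those that are not, and their reading is None.
At some moment in a run one of tin_a, tin_b, tin_c, cover may be knocked a few centimetres aside while the robot is not near it.
Once in a run the grip may slacken for a moment while it holds something.
It also fails if it takes over 210 s, if anything falls off the work surface, if the arm or the gripper's body presses on something with over 40 N, if the wrist force passes 120 N, or if a joint passes its speed limit or range.

### The arm

A 7-joint arm with a two-finger parallel gripper is mounted at the origin on the work surface. World frame = base frame: x ahead of the robot, y to its left, z up, the work surface at z = 0. Lengths are in mm, angles in rad, forces in N, time in s.
With the tool pointing down it reaches from about 425 to 875 mm from the base axis. Payload 4.7 kg.
Tool frame: the origin (TCP) lies at the centre of the arm's flange, where the gripper is bolted on; the fingertips stand 182 mm ahead of it and the grasp point (between the pads) lies 164 mm ahead of it; z points along the fingers, y is the line along which they close (so a half turn about z gives the same grasp; the last joint's range is limited). The gripper opens to 87 mm and grips with 3 to 60 N. Pads are 19 mm wide; open, the fingers measure 117 mm over their backs; the gripper's body (75 mm by 190 mm) begins 51 mm behind the grasp point.
Start: joints at [-1.238, 0.321, -0.07, 1.45, 0.023, 1.371, -0.057], TCP at [203.743, 617.248, 404.787] pointing down, gripper open.
Joint ranges: [-2.86, 2.86], [-0.3, 2.09], [-1.38, 1.24], [0.06, 2.45], [-1.56, 4.7], [0.09, 2.05], [-2.69, 2.69]. Speed limits (rad/s): [2.57, 2.57, 3.14, 3.14, 3.14, 3.14, 3.14].

### API

Orientations are given as a unit quaternion [x, y, z, w].
In Python, from bench import bot gives the robot as it stands.
- The arm moves only by the shell command python3 -m pendant 'ROWS'. ROWS is JSON, a list of rows, each a list of 5 numbers: the shift along the tool's x, y, z in mm, then the turn about the tool's z in rad, then the finger opening in mm, from 0 to 87. In form: [[dx, dy, dz, roll, gripper], ...]. A call has 1 to 12 rows; each row shifts and turns the commanded pose from where the row before left it, along the tool's axes as they then stand; what a row does not reach is not made up. A row lasts 1/12 s, in which the tool goes at most 41.7 mm and 7.16 degrees, less where a joint would pass 70% of its speed; a pose out of reach is approached as far as the arm can. A call is refused whole if a number of a shift passes 41.7 or a number of a turn 0.125, either way. A call with a gripper value outside its range is refused whole. The fingers move at their own pace and stop on an object; the grip force is fixed at half the most. Time passes only in rows, so rows that do not move let the fingers close. It gives the time, the measured TCP pose, the force, the opening and the grip force at its end, in the units of the state.
- bot.get_state(): the state, without advancing time (a new reading comes with each control period).
- bot.capture(name): name is "side" or "top"; returns the picture (420x560x3 uint8, blue, green, red); there is no depth.
- bot.calibration(name): a dict with "mtx" (3x3 intrinsics, pixels), "R" (3x3) and "t" (3): a world point X has camera coordinates R X + t. Camera axes: x right, y down, z forward; pixel columns grow to the right and rows downward; lengths in mm; the calibration is good to about 2 mm. A picture is of the moment at which its call begins. calibration takes no time and is no camera call.
- bot.finish_job(): hands the job in; it is judged then, once.
The state is a dict: "time_s": time; "qpos": joint angles; "dq": joint speeds; "joint_torque": joint torques, N m; "ee_pos": TCP position; "tool_rot": TCP orientation; "force": force on the tool from outside, world axes, zero at the start; "wrist_torque": the same for the moment, N m; "grip_width": finger opening in mm; "finger_force": force on a finger pad.
Only numpy, scipy, OpenCV 4.12 (cv2) and the standard library are available. Lean on these libraries where they do the work, as an engineer would, in place of code of your own. Each camera call takes 0.05 s, during which the arm holds its last target. There are 200 camera calls.

## Working session

There is one attempt and no reset: what is moved stays moved. The work goes in short steps, Python scripts to look and compute and a shell command to move; the robot and the scene stay as the last step left them, time stands still between calls to the robot, and variables do not carry over. Pictures are saved under pics/ and viewed, at most 14 in all, crops included, and the job is handed in when it is done.

```bash
mkdir -p pics; ls; python3 - <<'E'
from bench import bot
import cv2
s=bot.get_state();print(s)
for n in("side","top"):
    cv2.imwrite(f"pics/{n}0.png",bot.capture(n)); print(n,bot.calibration(n))
E
```

```text
pics
{'time_s': 0.0, 'qpos': array([-1.23787544,  0.321828  , -0.07009957,  1.45164993,  0.02260954,
        1.37078041, -0.05689823]), 'dq': array([ 7.37676340e-04, -3.97327661e-05,  2.14078300e-05, -6.26683271e-04,
        6.66471056e-04,  1.07350074e-03,  1.69703850e-04]), 'joint_torque': array([-5.91866155e-04, -4.91303337e+01, -4.03946433e-01, -3.12530279e+01,
       -6.37592515e-02,  4.38487914e-02,  1.87615096e-04]), 'ee_pos': array([203.7033344 , 617.05025761, 403.67063533]), 'tool_rot': array([ 1.58712498e-01,  9.87324395e-01, -9.33922527e-04, -9.90724818e-05]), 'force': array([-0.39495411,  0.32222651, -0.00401791]), 'wrist_torque': array([-0.02140321,  0.0138933 ,  0.02151798]), 'finger_force': 0.0, 'grip_width': 86.90636736458782}
side {'mtx': array([[458.33776981,   0.        , 273.83995025],
       [  0.        , 458.33776981, 212.76938369],
       [  0.        ,   0.        ,   1.        ]]), 'R': array([[-0.99566892, -0.09229505,  0.01118169],
       [-0.07310586,  0.70294615, -0.70747596],
       [ 0.0574364 , -0.70522927, -0.70664894]]), 't': array([ 579.55992279,   96.51605884, 1228.56840071])}
top {'mtx': array([[400.06970035,   0.        , 270.76205158],
       [  0.        , 400.06970035, 213.09996505],
       [  0.        ,   0.        ,   1.        ]]), 'R': array([[ 0.0156366 , -0.99987257, -0.00321434],
       [-0.98880397, -0.01498622, -0.14846588],
       [ 0.14839879,  0.00549986, -0.98891231]]), 't': array([8.03141401e-01, 5.90556415e+02, 1.00878984e+03])}
```

View pics/side0.png

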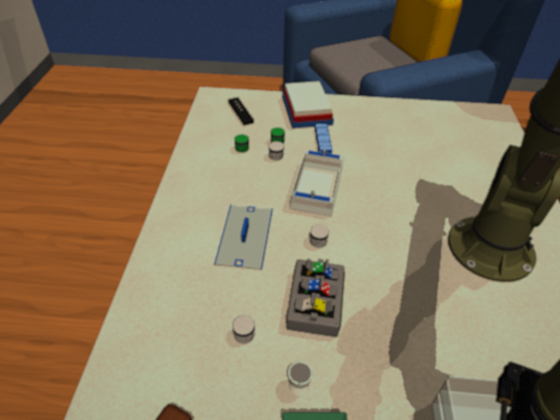

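View pics/top0.png

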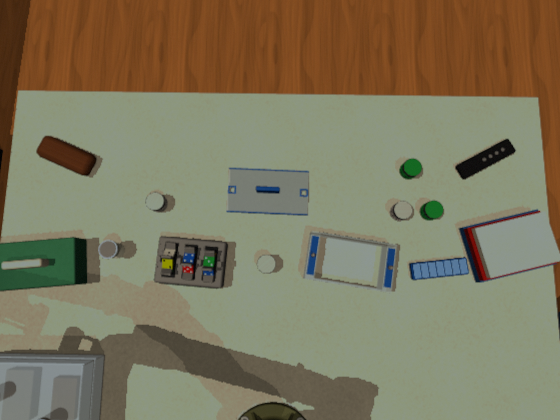

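The top view shows tins at about (155,202), (266,264) and (402,211), the egg cup at (109,249), the reminder at (191,262), the cover at (268,191) and the tray at (351,262). Green look-alikes are at (411,168) and (433,210). In the side view the tins are at (244,328), (319,235) and (276,151).

```bash
cat > h.py <<'E'
import numpy as np, cv2
from bench import bot
C={n:bot.calibration(n) for n in("side","top")}
def ray(n,p):
    c=C[n];d=c["R"].T@np.linalg.solve(c["mtx"],[p[0],p[1],1.]);o=-c["R"].T@c["t"];return o,d/np.linalg.norm(d)
def plane(n,p,z):
    o,d=ray(n,p);return o+d*(z-o[2])/d[2]
def tri(ps,pt):
    o1,d1=ray("side",ps);o2,d2=ray("top",pt)
    a=np.linalg.lstsq(np.c_[d1,-d2],o2-o1,rcond=None)[0]
    A,B=o1+d1*a[0],o2+d2*a[1];return (A+B)/2,np.linalg.norm(A-B)
def proj(n,X):
    c=C[n];q=c["mtx"]@(c["R"]@np.asarray(X,float)+c["t"]);return q[:2]/q[2]
E
python3 - <<'E'
from h import *
np.set_printoptions(precision=1,suppress=True)
S=cv2.imread("pics/side0.png");T=cv2.imread("pics/top0.png")
for a,b in [((244,322),(155,202)),((319,231),(266,264)),((276,147),(402,211))]: print("tin",tri(a,b))
for n,p in [("top",(109,249)),("side",(299,368))]: print("egg",plane(n,p,60))
def crop(I,x,y,w,h,s): return cv2.resize(I[y:y+h,x:x+w],None,fx=s,fy=s,interpolation=cv2.INTER_CUBIC)
a=crop(S,280,250,72,90,5);b=crop(T,150,230,84,64,5)
o=np.zeros((600,790,3),np.uint8);o[:450,:360]=a;o[:320,365:785]=b
c=crop(T,375,190,80,50,4);o[330:530,365:685]=c
cv2.imwrite("pics/c1.png",o)
a=crop(S,205,195,90,80,4);b=crop(T,300,225,104,70,4);c=crop(S,285,145,65,75,5);d=crop(T,220,160,96,60,4)
o=np.zeros((600,800,3),np.uint8);o[:320,:360]=a;o[:280,365:781]=b;o[325:600,:325]=c[:275];o[300:540,365:749]=d
cv2.imwrite("pics/c2.png",o)
E
```

```text
tin (array([617.3, 315.9,  46.1]), np.float64(4.115737637369754))
tin (array([459.1,  20. ,  40.4]), np.float64(3.257410812360868))
tin (array([ 604.7, -337.9,   36.8]), np.float64(4.391767224416796))
egg [488.9 422.5  60. ]
egg [493.3 417.6  60. ]
```

View pics/c1.png

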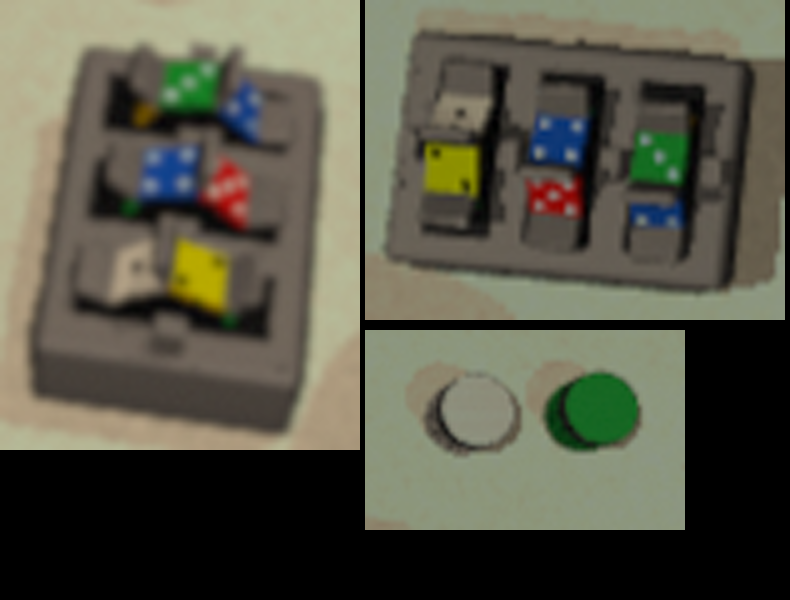

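View pics/c2.png

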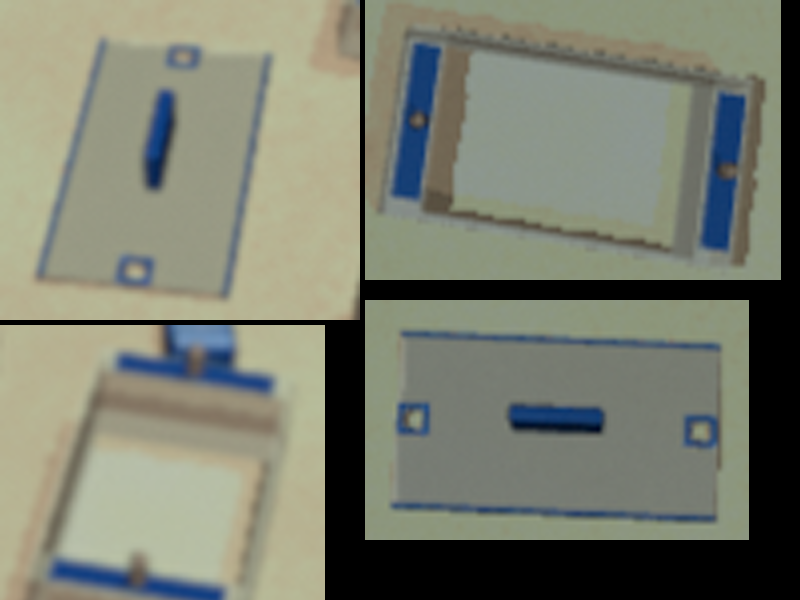

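The crops show the wheels: left has white away and yellow towards the robot, middle has blue up with red near, and right has green up with blue near. Cover holes, tray strips and pins are clear in both views. Next I measure with masks.

```bash
cat >> h.py <<'E'
def comps(I,m,roi,amin=15):
    x,y,w,h=roi;k=np.zeros_like(m);k[y:y+h,x:x+w]=m[y:y+h,x:x+w]
    n,l,st,ce=cv2.connectedComponentsWithStats(k)
    return [(ce[i],st[i]) for i in range(1,n) if st[i][4]>=amin]
def blue(I):
    h=cv2.cvtColor(I,cv2.COLOR_BGR2HSV);return cv2.inRange(h,(100,130,50),(130,255,255))
def grey(I,smax=22,vmin=130):
    h=cv2.cvtColor(I,cv2.COLOR_BGR2HSV);return cv2.inRange(h,(0,0,vmin),(180,smax,255))
E
python3 - <<'E'
from h import *
np.set_printoptions(precision=1,suppress=True)
S=cv2.imread("pics/side0.png");T=cv2.imread("pics/top0.png")
for n,I,rs in (("S",S,[(210,140,145,135)]),("T",T,[(220,160,190,140)])):
    for r in rs:
        for c,s in comps(I,blue(I),r,6): print(n,"blue",c,s)
hs=lambda I,p:cv2.cvtColor(I,cv2.COLOR_BGR2HSV)[p[1],p[0]]
for p in [(155,202),(266,264),(402,211),(140,215),(280,250)]: print("T",p,hs(T,p))
for p in [(244,322),(319,231),(276,147),(260,310),(340,240)]: print("S",p,hs(S,p))
E
```

```text
S blue [316.9 151.8] [309 146  13   9  40]
S blue [330.5 153.9] [326 150  13   8  44]
S blue [302.7 194.5] [296 193  15   4  37]
S blue [321.  197.8] [314 196  15   5  40]
S blue [244.4 229. ] [242 218   6  23  82]
S blue [327.7 271.6] [324 267   7   8  27]
T blue [233.1 187.9] [229 186   7   7  15]
T blue [267.5 188.6] [256 187  23   5  95]
T blue [303.6 191.6] [300 189   8   7  21]
T blue [275. 213.] [271 213   9   1   9]
T blue [312.4 255.1] [307 236  12  39 226]
T blue [389.1 267.4] [384 248  11  39 228]
T (155, 202) [ 47  31 150]
T (266, 264) [ 40  31 146]
T (402, 211) [ 36  34 144]
T (140, 215) [ 45  34 149]
T (280, 250) [ 43  44 151]
S (244, 322) [ 19  50 180]
S (319, 231) [ 18  49 181]
S (276, 147) [ 18  49 181]
S (260, 310) [ 27  49 182]
S (340, 240) [ 33  45 185]
```

```bash
cat >> h.py <<'E'
def tins(T,guess,r=22):
    out=[]
    for u,v in guess:
        u,v=int(round(u)),int(round(v))
        g=cv2.cvtColor(T[v-r:v+r,u-r:u+r],cv2.COLOR_BGR2GRAY);g=cv2.resize(g,None,fx=6,fy=6,interpolation=cv2.INTER_CUBIC)
        g=cv2.normalize(cv2.GaussianBlur(g,(0,0),3),None,0,255,cv2.NORM_MINMAX)
        c=cv2.HoughCircles(g,cv2.HOUGH_GRADIENT,1,100,param1=80,param2=12,minRadius=48,maxRadius=66)
        c=c[0][0] if c is not None else np.full(3,np.nan)
        out.append(((c[0]+.5)/6-.5+u-r,(c[1]+.5)/6-.5+v-r,c[2]/6))
    return np.array(out)
def sidelid(S,p,r=20):
    u,v=p;h=cv2.cvtColor(S,cv2.COLOR_BGR2HSV);m=cv2.inRange(h,(12,25,140),(22,80,255))
    cs=[c for c in comps(S,m,(u-r,v-r,2*r,2*r),30)]
    return max(cs,key=lambda c:c[1][4]) if cs else None
E
python3 - <<'E'
from h import *
np.set_printoptions(precision=1,suppress=True)
S=cv2.imread("pics/side0.png");T=cv2.imread("pics/top0.png")
t=tins(T,[(155,202),(266,264),(402,211)]);print(t)
for a,p in zip(t,[(244,322),(319,231),(276,147)]):
    c=sidelid(S,p);print("side",c)
    if c: print(tri(c[1][:2]+c[1][2:4]/2-.5,a[:2]))
    print(" top@42",plane("top",a[:2],42))
def rect(n,I,roi):
    x,y,w,h=roi;m=blue(I)[y:y+h,x:x+w];p=cv2.findNonZero(m);(c,_,_)=cv2.minAreaRect(p);return np.array(c)+[x,y]
a=tri(rect("S",S,(308,145,32,14)),rect("T",T,(383,246,14,44)))
b=tri(rect("S",S,(294,192,36,10)),rect("T",T,(306,235,14,44)))
print("strips",a,b,"len",np.linalg.norm(a[0]-b[0]))
p=plane("top",rect("T",T,(383,246,14,44)),54);q=plane("top",rect("T",T,(306,235,14,44)),54)
print("top54",p,q,(p+q)/2,np.linalg.norm(p-q),"ydir",np.arctan2(-(q-p)[0],(q-p)[1]))
h1=tri((238.7,262.5),(232.5,189.5));h2=tri((250.7,209.2),(304,192.5));print("holes",h1,h2)
p=plane("top",(304,192.5),6);q=plane("top",(232.5,189.5),6);print((p+q)/2,np.linalg.norm(p-q),np.arctan2(-(q-p)[0],(q-p)[1]))
print("handle top",plane("top",(267.5,188),40), plane("side",(246,224),42))
E
```

```text
[[154.7 200.7   8.7]
 [266.  263.2   8.7]
 [402.8 209.5   8.9]]
side (array([243. , 324.2]), array([233, 315,  21,  19, 317], dtype=int32))
(array([620.4, 318.3,  41.8]), np.float64(1.8211876388663484))
 top@42 [619.5 318.3  42. ]
side (array([319.2, 230.5]), array([311, 224,  18,  14, 182], dtype=int32))
(array([459.6,  20.2,  42.8]), np.float64(0.02646605965053551))
 top@42 [459.6  20.2  42. ]
side (array([274.3, 145.2]), array([266, 139,  18,  11, 113], dtype=int32))
(array([ 608.2, -336.3,   49.1]), np.float64(7.229986510677751))
 top@42 [ 605.7 -338.3   42. ]
strips (array([ 454.1, -290.2,   69.8]), np.float64(1.1733575956197975)) (array([483.2, -98.7,  54.1]), np.float64(1.688013338740906)) len 194.30856575564354
top54 [ 453.8 -294.7   54. ] [482.3 -98.6  54. ] [ 468.1 -196.6   54. ] 198.12669787592566 ydir -0.144580714763089
holes (array([661.7, 116.8,   2.5]), np.float64(1.3185681267464335)) (array([656. , -80.6,   2.9]), np.float64(1.117997286405092))
[657.6  18.1   6. ] 196.88499561063415 -0.027781286542636598
handle top [658.6  19.7  40. ] [655.8  15.9  42. ]
```

All points check out: tins at z ≈ 42, pins 198 mm apart, tray yaw -0.145, cover yaw -0.028. First I turn so that tool y lies along world x, then go to the far-left tin.

```bash
cat > to.py <<'E'
import sys,numpy as np
from scipy.spatial.transform import Rotation as R
from bench import bot
s=bot.get_state();M=R.from_quat(s["tool_rot"]).as_matrix();p=s["ee_pos"]
print("t %.1f pos %s phi %.3f grip %.1f ff %.1f F %s"%(s["time_s"],p.round(1),np.arctan2(M[1,1],M[0,1]),s["grip_width"],s["finger_force"],s["force"].round(1)))
if len(sys.argv)>1: print("tool delta",(M.T@(np.array([float(a) for a in sys.argv[1:4]])-p)).round(1))
E
python3 -m pendant '[[0,0,0,0.1043,87],[0,0,0,0.1043,87],[0,0,0,0.1043,87],[0,0,0,0.1043,87],[0,0,0,0.1043,87],[0,0,0,0.1043,87],[0,0,0,0.1043,87],[0,0,0,0.1043,87],[0,0,0,0.1043,87],[0,0,0,0.1043,87],[0,0,0,0.1043,87],[0,0,0,0.1043,87]]'
python3 -m pendant '[[-20,28,0,0,87],[-20,28,0,0,87],[-20,28,0,0,87],[-20,28,0,0,87],[-20,28,0,0,87],[-20,28,0,0,87],[-20,28,0,0,87],[-20,28,0,0,87],[-20,28,0,0,87],[-20,28,0,0,87],[-20,28,0,0,87],[-20,28,0,0,87]]'
python3 to.py 620 318 260
python3 - <<'E'
from h import *
np.set_printoptions(precision=1,suppress=True)
c=[(160.4,236.6),(227,242),(222.6,288),(154,281.6)]
P=np.array([plane("top",p,50) for p in c]);print(P,P.mean(0),np.linalg.norm(np.diff(P,axis=0,append=P[:1]),axis=1))
E
```

```text
time_s: 1.1
ee_pos: [203.7, 617.1, 404.1]
tool_rot: [0.709, 0.705, -0.0, 0.0]
force: [-0.0, 0.3, 0.6]
grip_width: 86.7
finger_force: 0.0
time_s: 2.1
ee_pos: [540.9, 376.2, 404.3]
tool_rot: [0.707, 0.707, -0.0, -0.0]
force: [0.7, 0.3, 0.7]
grip_width: 87.0
finger_force: 0.0
t 2.1 pos [540.9 376.2 404.3] phi 0.001 grip 87.0 ff 0.0 F [0.7 0.3 0.7]
tool delta [-58.2  79.2 144.3]
[[523.6 295.4  50. ]
 [512.2 122.   50. ]
 [394.9 129.5  50. ]
 [408.2 305.2  50. ]] [459.7 213.   50. ] [173.8 117.5 176.3 115.8]
```

```bash
python3 -m pendant '[[-20,27,20,0,87],[-20,27,20,0,87],[-18,25,20,0,87],[0,0,25,0,87],[0,0,25,0,87],[0,0,25,0,87],[0,0,25,0,87],[0,0,25,0,87],[0,0,25,0,87],[0,0,0,0,87]]'
python3 to.py 620 318 194
```

```text
time_s: 2.93
ee_pos: [616.2, 318.3, 188.1]
tool_rot: [0.707, 0.707, -0.005, -0.001]
force: [-2.1, -0.1, -1.0]
grip_width: 87.1
finger_force: 0.0
t 2.9 pos [616.2 318.3 188.1] phi 0.001 grip 87.1 ff 0.0 F [-2.1 -0.1 -1. ]
tool delta [-0.4  3.8 -5.9]
```

```bash
python3 -m pendant '[[0,0,0,0,87],[0,1.5,0,0,40],[0,0,0,0,40],[0,0,0,0,40],[0,0,0,0,40],[0,0,0,0,40],[0,0,0,0,40],[0,0,0,0,40]]'
python3 -m pendant '[[0,0,-12,0,40],[0,0,-25,0,40],[0,0,-25,0,40],[0,0,-25,0,40],[0,0,-25,0,40],[0,0,-20,0,40],[0,0,0,0,40]]'
python3 to.py 476 -139 320
```

```text
time_s: 3.6
ee_pos: [620.4, 319.5, 195.1]
tool_rot: [0.707, 0.707, 0.0, 0.0]
force: [1.0, -0.2, 0.3]
grip_width: 48.1
finger_force: 0.2
time_s: 4.18
ee_pos: [621.7, 319.7, 333.5]
tool_rot: [0.707, 0.707, 0.005, 0.001]
force: [0.5, 0.2, 0.6]
grip_width: 47.5
finger_force: 30.0
t 4.2 pos [621.7 319.7 333.5] phi 0.000 grip 47.5 ff 30.0 F [0.5 0.2 0.6]
tool delta [-458.8 -146.    10. ]
```

```bash
python3 -m pendant '[[-20,-6,0,0,40],[-35,-11,0,0,40],[-38,-12,0,0,40],[-38,-12,0,0,40],[-38,-12,0,0,40],[-38,-12,0,0,40],[-38,-12,0,0,40],[-38,-12,0,0,40],[-38,-12,0,0,40],[-38,-12,0,0,40],[-38,-12,0,0,40],[-38,-12,0,0,40]]'
python3 -m pendant '[[-16,-5,0,0,40],[-11,-2,0,0,40],[0,0,0,0,40],[0,0,0,0,40]]'
python3 to.py 476 -141 215
```

```text
time_s: 5.18
ee_pos: [482.2, -117.3, 326.6]
tool_rot: [0.707, 0.707, 0.0, -0.0]
force: [0.8, -0.2, -1.4]
grip_width: 47.4
finger_force: 30.0
time_s: 5.52
ee_pos: [476.9, -141.8, 326.6]
tool_rot: [0.707, 0.707, 0.0, -0.0]
force: [-0.0, 0.6, 0.7]
grip_width: 47.4
finger_force: 30.0
t 5.5 pos [ 476.9 -141.8  326.6] phi 0.001 grip 47.4 ff 30.0 F [-0.   0.6  0.7]
tool delta [  0.7  -0.9 111.6]
```

```bash
python3 -m pendant '[[0,0,15,0,40],[0,0,25,0,40],[0,0,25,0,40],[0,0,20,0,40],[0,0,15,0,40],[0,0,10,0,40],[0,0,6,0,40],[0,0,4,0,40],[0,0,3,0,40],[0,0,0,0,40],[0,0,0,0,40]]'
python3 to.py 476 -141 199
```

```text
time_s: 6.43
ee_pos: [477.0, -142.6, 204.3]
tool_rot: [0.707, 0.707, 0.0, 0.0]
force: [0.6, 0.2, -0.9]
grip_width: 47.7
finger_force: 30.0
t 6.4 pos [ 477.  -142.6  204.3] phi 0.001 grip 47.7 ff 30.0 F [ 0.6  0.2 -0.9]
tool delta [ 1.6 -1.   5.3]
```

```bash
python3 -m pendant '[[0,0,2,0,40],[0,0,2,0,40],[0,0,1,0,40],[0,0,0,0,40],[0,0,0,0,40]]'
python3 -m pendant '[[0,0,0,0,66],[0,0,0,0,66],[0,0,0,0,66],[0,0,0,0,66],[0,0,-10,0,66],[0,0,-20,0,66],[0,0,-30,0,66],[0,0,-30,0,70],[0,0,-10,0,70],[0,0,0,0,87]]'
python3 to.py 459.6 20.2 260
```

```text
time_s: 6.85
ee_pos: [476.7, -142.7, 199.0]
tool_rot: [0.707, 0.707, 0.0, 0.0]
force: [-1.1, 1.2, 1.9]
grip_width: 47.0
finger_force: 30.0
time_s: 7.68
ee_pos: [477.7, -143.2, 302.2]
tool_rot: [0.707, 0.707, 0.002, 0.002]
force: [0.6, 0.7, -0.3]
grip_width: 71.9
finger_force: 0.0
t 7.7 pos [ 477.7 -143.2  302.2] phi 0.000 grip 71.9 ff 0.0 F [ 0.6  0.7 -0.3]
tool delta [163.4 -18.4  42.1]
```

```bash
python3 -m pendant '[[20,-3,0,0,87],[35,-4,0,0,87],[35,-4,0,0,87],[35,-4,0,0,87],[30,-3,0,0,87],[8,0,0,0,87],[0,0,0,0,87]]'
python3 - <<'E'
from h import *
np.set_printoptions(precision=1,suppress=True)
T=bot.capture("top");S=bot.capture("side");cv2.imwrite("pics/top1.png",T);cv2.imwrite("pics/side1.png",S)
print(tins(T,[(266,263),(402,210),(331,258)]))
for p in [(319,231),(276,147)]: c=sidelid(S,p);print(c[0] if c else c)
E
python3 to.py 459.6 20.2 194
```

```text
time_s: 8.27
ee_pos: [457.7, 23.0, 297.5]
tool_rot: [0.705, 0.709, -0.001, -0.001]
force: [-0.6, -1.2, 0.0]
grip_width: 86.8
finger_force: 0.0
[[  nan   nan   nan]
 [402.7 209.    9.2]
 [328.7 257.8  10.5]]
[319.  229.9]
[274.2 145.3]
t 8.4 pos [458.3  19.6 297.9] phi 0.000 grip 87.1 ff 0.0 F [ 0.1 -1.5 -0.7]
tool delta [  0.8   1.5 103.9]
```

View pics/top1.png

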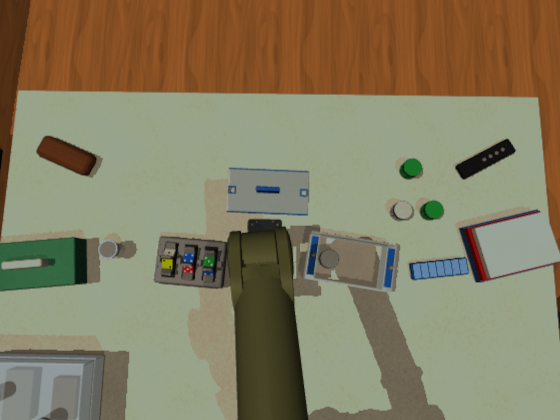

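The first tin stands in the tray at (329,259). The tin by the greens is unmoved at (402,210), and the side view shows the middle tin unmoved. I pick the middle tin next.

```bash
python3 -m pendant '[[0.8,1.5,15,0,87],[0,0,25,0,87],[0,0,25,0,87],[0,0,20,0,87],[0,0,13,0,87],[0,0,5,0,87],[0,0,0,0,87],[0,0,0,0,87]]'
python3 -m pendant '[[0,0,0,0,40],[0,0,0,0,40],[0,0,0,0,40],[0,0,0,0,40],[0,0,0,0,40],[0,0,0,0,40],[0,0,0,0,40],[0,0,0,0,40],[0,0,0,0,40]]'
python3 to.py 459.6 20.2 194
python3 -m pendant '[[0,0,-12,0,40],[0,0,-25,0,40],[0,0,-25,0,40],[0,0,-25,0,40],[0,0,-25,0,40],[0,0,-10,0,40],[0,0,0,0,40]]'
python3 to.py 468 -197 320
```

```text
time_s: 9.03
ee_pos: [460.3, 20.0, 196.0]
tool_rot: [0.708, 0.707, -0.0, 0.0]
force: [1.1, 0.0, -0.5]
grip_width: 86.9
finger_force: 0.0
time_s: 9.78
ee_pos: [460.1, 21.2, 195.9]
tool_rot: [0.707, 0.707, 0.0, 0.0]
force: [0.2, 1.4, 0.5]
grip_width: 47.5
finger_force: 30.0
t 9.8 pos [460.1  21.2 195.9] phi 0.001 grip 47.5 ff 30.0 F [0.2 1.4 0.5]
tool delta [-1.  -0.5  1.9]
time_s: 10.37
ee_pos: [460.9, 21.2, 320.0]
tool_rot: [0.707, 0.707, 0.002, 0.001]
force: [0.9, 0.2, -1.7]
grip_width: 47.3
finger_force: 30.0
t 10.4 pos [460.9  21.2 320. ] phi 0.001 grip 47.3 ff 30.0 F [ 0.9  0.2 -1.7]
tool delta [-218.2    7.    -0.4]
```

```bash
python3 -m pendant '[[-20,1,0,0,40],[-38,1,0,0,40],[-38,1,0,0,40],[-38,1,0,0,40],[-38,1,0,0,40],[-30,1,0,0,40],[-16,1,0,0,40],[-2,0,0,0,40],[0,0,0,0,40],[0,0,0,0,40]]'
python3 to.py 468 -199 205
```

```text
time_s: 11.2
ee_pos: [466.9, -197.5, 316.4]
tool_rot: [0.707, 0.708, -0.0, -0.001]
force: [-0.1, 0.0, 0.4]
grip_width: 47.8
finger_force: 30.0
t 11.2 pos [ 466.9 -197.5  316.4] phi 0.001 grip 47.8 ff 30.0 F [-0.1  0.   0.4]
tool delta [ -1.6   1.4 111.4]
```

```bash
python3 -m pendant '[[-1,1,15,0,40],[0,0,25,0,40],[0,0,25,0,40],[0,0,20,0,40],[0,0,12,0,40],[0,0,9,0,40],[0,0,5,0,40],[0,0,2,0,40],[0,0,2,0,40],[0,0,0,0,40],[0,0,0,0,40]]'
python3 to.py 468 -199 200
```

```text
time_s: 12.12
ee_pos: [468.5, -200.0, 203.5]
tool_rot: [0.707, 0.707, 0.001, 0.001]
force: [0.5, -0.2, -0.3]
grip_width: 47.2
finger_force: 30.0
t 12.1 pos [ 468.5 -200.   203.5] phi 0.000 grip 47.2 ff 30.0 F [ 0.5 -0.2 -0.3]
tool delta [ 1.  -0.5  3.5]
```

```bash
python3 -m pendant '[[0,0,2,0,40],[0,0,1.5,0,40],[0,0,0,0,40],[0,0,0,0,40]]'
python3 -m pendant '[[0,0,0,0,66],[0,0,0,0,66],[0,0,0,0,66],[0,0,0,0,66],[0,0,-10,0,66],[0,0,-20,0,66],[0,0,-30,0,66],[0,0,-30,0,70],[0,0,-10,0,70],[0,0,0,0,87]]'
python3 -m pendant '[[-15,15,0,0,87],[-28,28,0,0,87],[-28,28,0,0,87],[-28,28,0,0,87],[-28,28,0,0,87],[-10,10,0,0,87],[0,0,0,0,87],[0,0,0,0,87]]'
python3 to.py 605.7 -338.3 194
```

```text
time_s: 12.45
ee_pos: [468.5, -200.0, 199.9]
tool_rot: [0.707, 0.707, 0.0, 0.0]
force: [-0.2, 0.7, 6.0]
grip_width: 47.5
finger_force: 30.0
time_s: 13.28
ee_pos: [469.2, -200.5, 302.6]
tool_rot: [0.707, 0.707, 0.002, 0.002]
force: [0.7, 0.1, 0.1]
grip_width: 71.6
finger_force: 0.0
time_s: 13.95
ee_pos: [604.5, -337.2, 296.8]
tool_rot: [0.707, 0.707, -0.001, -0.002]
force: [-0.5, 0.5, -0.4]
grip_width: 86.8
finger_force: 0.0
t 13.9 pos [ 604.5 -337.2  296.8] phi -0.001 grip 86.8 ff 0.0 F [-0.5  0.5 -0.4]
tool delta [ -1.2   1.6 102.8]
```

```bash
python3 - <<'E'
from h import *
T=bot.capture("top");S=bot.capture("side");cv2.imwrite("pics/top2.png",T);cv2.imwrite("pics/side2.png",S)
c=sidelid(S,(276,147));print(c)
A=cv2.imread("pics/side0.png")
o=np.hstack([cv2.resize(S[100:220,220:350],None,fx=3,fy=3,interpolation=cv2.INTER_CUBIC),cv2.resize(T[180:300,290:420],None,fx=3,fy=3,interpolation=cv2.INTER_CUBIC)])
cv2.imwrite("pics/c3.png",o)
E
```

```text
(array([267.39320388, 161.97572816]), array([256, 153,  25,  14, 206], dtype=int32))
```

View pics/c3.png

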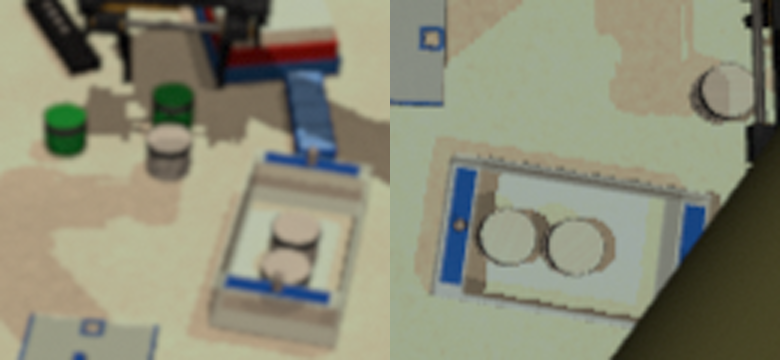

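The third tin is unmoved: its lid is at side (276,146) and top (402.7,210). Two tins stand in the tray at top (329,259) and (352,262).

```bash
python3 -m pendant '[[-1,1.5,15,0,87],[0,0,25,0,87],[0,0,25,0,87],[0,0,20,0,87],[0,0,13,0,87],[0,0,4,0,87],[0,0,0,0,87],[0,0,0,0,87]]'
python3 -m pendant '[[0,0,0,0,40],[0,0,0,0,40],[0,0,0,0,40],[0,0,0,0,40],[0,0,0,0,40],[0,0,0,0,40],[0,0,0,0,40],[0,0,0,0,40],[0,0,0,0,40]]'
python3 to.py 605.7 -338.3 194
python3 -m pendant '[[0,0,-12,0,40],[0,0,-25,0,40],[0,0,-25,0,40],[0,0,-25,0,40],[0,0,-25,0,40],[0,0,-10,0,40],[0,0,0,0,40]]'
python3 to.py 459.5 -255 320
```

```text
time_s: 14.72
ee_pos: [606.9, -337.8, 198.1]
tool_rot: [0.707, 0.707, 0.0, 0.001]
force: [0.7, -0.5, 1.1]
grip_width: 87.1
finger_force: 0.0
time_s: 15.47
ee_pos: [606.8, -337.8, 197.3]
tool_rot: [0.707, 0.707, 0.0, 0.0]
force: [0.8, 0.1, 0.0]
grip_width: 47.2
finger_force: 30.0
t 15.5 pos [ 606.8 -337.8  197.3] phi 0.000 grip 47.2 ff 30.0 F [0.8 0.1 0. ]
tool delta [-0.5 -1.1  3.3]
time_s: 16.05
ee_pos: [607.1, -338.6, 323.0]
tool_rot: [0.707, 0.707, 0.001, 0.003]
force: [0.7, -0.7, -0.6]
grip_width: 47.3
finger_force: 30.0
t 16.1 pos [ 607.1 -338.6  323. ] phi 0.000 grip 47.3 ff 30.0 F [ 0.7 -0.7 -0.6]
tool delta [  83.7 -147.6    2. ]
```

```bash
python3 -m pendant '[[12,-20,0,0,40],[18,-32,0,0,40],[18,-32,0,0,40],[18,-32,0,0,40],[12,-22,0,0,40],[5,-10,0,0,40],[0,0,0,0,40],[0,0,0,0,40],[0,0,0,0,40]]'
python3 to.py 459.5 -256 206
```

```text
time_s: 16.8
ee_pos: [459.2, -254.8, 318.9]
tool_rot: [0.707, 0.707, -0.0, 0.0]
force: [0.3, -0.4, -1.2]
grip_width: 47.5
finger_force: 30.0
t 16.8 pos [ 459.2 -254.8  318.9] phi 0.001 grip 47.5 ff 30.0 F [ 0.3 -0.4 -1.2]
tool delta [ -1.1   0.3 112.9]
```

```bash
python3 -m pendant '[[-1,0,15,0,40],[0,0,25,0,40],[0,0,25,0,40],[0,0,20,0,40],[0,0,12,0,40],[0,0,9,0,40],[0,0,5,0,40],[0,0,2,0,40],[0,0,1,0,40],[0,0,0,0,40],[0,0,0,0,40]]'
python3 -m pendant '[[0,0,1,0,40],[0,0,1,0,40],[0,0,1.5,0,40],[0,0,0,0,40],[0,0,0,0,40]]'
python3 to.py 459.5 -256 201.3
```

```text
time_s: 17.72
ee_pos: [459.1, -256.1, 206.1]
tool_rot: [0.707, 0.707, 0.001, 0.001]
force: [-0.6, 0.3, -1.3]
grip_width: 47.6
finger_force: 30.0
time_s: 18.13
ee_pos: [458.6, -255.8, 201.7]
tool_rot: [0.707, 0.707, 0.0, -0.0]
force: [0.5, 0.0, -0.7]
grip_width: 47.5
finger_force: 30.0
t 18.1 pos [ 458.6 -255.8  201.7] phi 0.000 grip 47.5 ff 30.0 F [ 0.5  0.  -0.7]
tool delta [-0.2  0.9  0.4]
```

Next, release and retreat to a spot clear of the tray, near the cover.

```bash
python3 -m pendant '[[0,0,0.5,0,40],[0,0,0,0,66],[0,0,0,0,66],[0,0,0,0,66],[0,0,0,0,66],[0,0,-10,0,66],[0,0,-20,0,66],[0,0,-30,0,66],[0,0,-30,0,70],[0,0,-20,0,70],[0,0,0,0,70],[0,0,0,0,70]]'
python3 -m pendant '[[15,0,-5,0,60],[38,0,0,0,60],[38,0,0,0,60],[38,0,0,0,60],[38,0,0,0,60],[38,0,0,0,60],[38,0,0,0,60],[38,0,0,0,60],[38,0,0,0,60],[38,0,0,0,60],[38,0,0,0,60],[38,0,0,0,60]]'
python3 -m pendant '[[38,0,0,0,60],[38,0,0,0,60],[20,0,0,0,60],[0,0,0,0,60],[0,0,0,0,60],[0,0,0,0,60]]'
python3 to.py 456 161 270
python3 - <<'E'
from h import *
np.set_printoptions(precision=1,suppress=True)
T=bot.capture("top");S=bot.capture("side");cv2.imwrite("pics/top3.png",T);cv2.imwrite("pics/side3.png",S)
for c,s in comps(T,blue(T),(215,150,200,150),10): print(c,s)
r=lambda I,x,y,w,h:cv2.resize(I[y:y+h,x:x+w],None,fx=3,fy=3,interpolation=cv2.INTER_CUBIC)
o=np.zeros((600,780,3),np.uint8);a=r(T,215,150,200,145)
o[:435,:600]=a;b=r(S,285,145,60,78);o[:234,600:780]=b;cv2.imwrite("pics/c4.png",o[:440])
E
```

```text
time_s: 19.13
ee_pos: [459.0, -256.2, 313.0]
tool_rot: [0.707, 0.707, 0.001, 0.001]
force: [0.5, 0.3, -0.7]
grip_width: 69.5
finger_force: 0.0
time_s: 20.13
ee_pos: [457.5, 178.7, 315.1]
tool_rot: [0.707, 0.707, -0.001, -0.0]
force: [0.3, -1.1, 0.5]
grip_width: 59.7
finger_force: 0.0
time_s: 20.63
ee_pos: [458.4, 271.8, 315.2]
tool_rot: [0.707, 0.707, -0.001, 0.0]
force: [0.4, -0.0, 0.3]
grip_width: 59.9
finger_force: 0.0
t 20.6 pos [458.4 271.8 315.2] phi -0.001 grip 59.9 ff 0.0 F [ 0.4 -0.   0.3]
tool delta [-110.7   -2.2   45.4]
[233.1 187.9] [229 186   7   7  15]
[267.7 188.8] [256 187  23   6 103]
[303.6 191.6] [300 189   8   7  21]
[312.4 255.1] [307 236  12  39 223]
[389.1 267.5] [384 249  11  38 227]
[412.  270.2] [410 263   5  16  46]
```

View pics/c4.png

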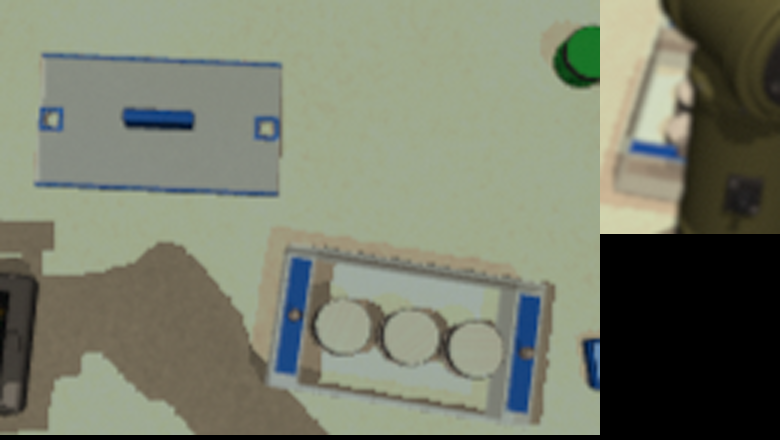

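Three tins stand in a row in the tray at crop (343,326), (412,336) and (475,348), and the cover is unmoved. Next I grasp the cover handle at about (658,18.5).

```bash
python3 -m pendant '[[-16,12,0,0.028,60],[-28,22,0,0,60],[-30,24,0,0,60],[-30,24,0,0,60],[-30,24,0,0,60],[-30,24,0,0,60],[-30,24,0,0,60],[-28,22,0,0,60],[-20,14,0,0,60],[-10,8,0,0,60],[0,0,0,0,60],[0,0,0,0,60]]'
python3 to.py 658 18.5 195
```

```text
time_s: 21.73
ee_pos: [649.5, 15.4, 316.1]
tool_rot: [0.718, 0.697, -0.0, -0.0]
force: [0.3, 0.6, -0.2]
grip_width: 59.8
finger_force: 0.0
t 21.7 pos [649.5  15.4 316.1] phi -0.030 grip 59.8 ff 0.0 F [ 0.3  0.6 -0.2]
tool delta [  3.3   8.5 121.1]
```

```bash
python3 -m pendant '[[3.3,8.5,10,0,60],[0,0,25,0,60],[0,0,25,0,60],[0,0,25,0,60],[0,0,18,0,60],[0,0,12,0,60],[0,0,6,0,60],[0,0,0,0,60],[0,0,0,0,60]]'
python3 to.py 658 18.5 194
python3 - <<'E'
from h import *
T=bot.capture("top");S=bot.capture("side");cv2.imwrite("pics/side4.png",S)
for c,s in comps(S,blue(S),(210,190,80,90),6): print(c,s)
E
```

```text
time_s: 22.48
ee_pos: [658.6, 20.0, 196.1]
tool_rot: [0.716, 0.698, 0.001, 0.0]
force: [0.1, -0.1, -0.3]
grip_width: 59.8
finger_force: 0.0
t 22.5 pos [658.6  20.  196.1] phi -0.027 grip 59.8 ff 0.0 F [ 0.1 -0.1 -0.3]
tool delta [-1.5 -0.6  2.1]
[244.1971831  229.88732394] [242 220   6  21  71]
```

```bash
python3 -m pendant '[[-1.5,-0.6,2,0,30],[0,0,0,0,5],[0,0,0,0,5],[0,0,0,0,5],[0,0,0,0,5],[0,0,0,0,5],[0,0,0,0,5],[0,0,0,0,5],[0,0,0,0,5],[0,0,0,0,5]]'
python3 to.py 658 18.5 194
python3 -m pendant '[[0,0,-8,0,5],[0,0,-16,0,5],[0,0,-20,0,5],[0,0,-20,0,5],[0,0,-20,0,5],[0,0,-20,0,5],[0,0,-10,0,5],[0,0,-5,0,5],[0,0,0,0,5],[0,0,0,0,5]]'
python3 to.py 468 -196.6 310
```

```text
time_s: 23.42
ee_pos: [658.0, 17.7, 193.3]
tool_rot: [0.717, 0.697, 0.0, 0.0]
force: [0.4, -0.5, -0.4]
grip_width: 12.3
finger_force: 30.0
t 23.4 pos [658.   17.7 193.3] phi -0.028 grip 12.3 ff 30.0 F [ 0.4 -0.5 -0.4]
tool delta [ 0.8  0.  -0.7]
time_s: 24.25
ee_pos: [657.4, 17.8, 311.3]
tool_rot: [0.717, 0.697, -0.001, -0.001]
force: [-0.2, 0.6, -2.8]
grip_width: 11.9
finger_force: 30.0
t 24.2 pos [657.4  17.8 311.3] phi -0.027 grip 11.9 ff 30.0 F [-0.2  0.6 -2.8]
tool delta [-219.5 -183.4    1.6]
```

```bash
python3 -m pendant '[[0,0,0,0.04,5],[0,0,0,0.04,5],[0,0,0,0.037,5],[0,0,0,0,5],[0,0,0,0,5]]'
python3 to.py 468 -196.6 300
```

```text
time_s: 24.67
ee_pos: [657.3, 17.8, 310.7]
tool_rot: [0.756, 0.655, -0.001, -0.001]
force: [-0.0, -0.4, -2.8]
grip_width: 11.8
finger_force: 30.0
t 24.7 pos [657.3  17.8 310.7] phi -0.144 grip 11.8 ff 30.0 F [-0.  -0.4 -2.8]
tool delta [-239.3 -156.7   11.3]
```

```bash
python3 -m pendant '[[-12,-8,0,0,5],[-24,-16,0,0,5],[-30,-20,0,0,5],[-30,-20,0,0,5],[-30,-20,0,0,5],[-30,-20,0,0,5],[-30,-19,0,0,5],[-24,-15,0,0,5],[-18,-11,3,0,5],[-8,-5,3,0,5],[0,0,0,0,5],[0,0,0,0,5]]'
python3 to.py 468 -196.6 285
python3 - <<'E'
from h import *
T=bot.capture("top");S=bot.capture("side");cv2.imwrite("pics/top5.png",T);cv2.imwrite("pics/side5.png",S)
r=lambda I,x,y,w,h:cv2.resize(I[y:y+h,x:x+w],None,fx=4,fy=4,interpolation=cv2.INTER_CUBIC)
o=np.hstack([r(T,295,215,115,90),r(S,270,120,80,90)]);cv2.imwrite("pics/c5.png",o)
E
```

```text
time_s: 25.67
ee_pos: [471.8, -192.9, 306.0]
tool_rot: [0.756, 0.654, 0.0, -0.0]
force: [0.5, 0.4, -1.2]
grip_width: 12.0
finger_force: 30.0
t 25.7 pos [ 471.8 -192.9  306. ] phi -0.144 grip 12.0 ff 30.0 F [ 0.5  0.4 -1.2]
tool delta [-4.2 -3.2 21. ]
```

View pics/c5.png

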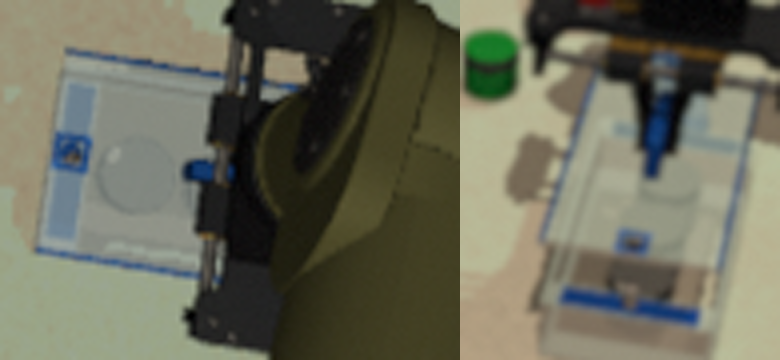

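The held cover shows its +y hole at top ≈ (312.7,253) and side ≈ (313,180.5). The tray's +y pin is below it at side ≈ (312.5,191).

```bash
cat > cov.py <<'E'
import sys
from h import *
np.set_printoptions(precision=1,suppress=True)
T=bot.capture("top");S=bot.capture("side");n=sys.argv[1];cv2.imwrite(f"pics/top{n}.png",T);cv2.imwrite(f"pics/side{n}.png",S)
def dk(I,roi,lo=(105,150,40),hi=(130,255,140)):
    for c,s in comps(I,cv2.inRange(cv2.cvtColor(I,cv2.COLOR_BGR2HSV),lo,hi),roi,6): print(c,s)
print("T");dk(T,(296,215,60,90));print("S");dk(S,(285,120,70,85))
m=cv2.inRange(cv2.cvtColor(T,cv2.COLOR_BGR2HSV),(100,110,40),(130,255,255))
for roi in ((312,224,34,15),(305,275,40,15)):
    x,y,w,h=roi;p=cv2.findNonZero(m[y:y+h,x:x+w])
    if p is not None and len(p)>8:
        v=cv2.fitLine(p.astype(np.float32),cv2.DIST_HUBER,0,.01,.01).ravel();print("edge slope",v[1]/v[0],len(p), v[2:]+[x,y])
E
python3 cov.py 6
python3 - <<'E'
from h import *
np.set_printoptions(precision=1,suppress=True)
print("hole",tri((313,180.5),(312.7,253)))
X=plane("top",(312.7,253),306-193.3+6);print(X)
y=np.array([np.sin(.145),np.cos(.145),0]);c=np.array([468.1,-196.6,0])
print("pin expected",c+99*y)
for z in (54,76):print(z,proj("top",c+99*y+[0,0,z]),proj("side",c+99*y+[0,0,z]),proj("side",c-99*y+[0,0,z]))
E
```

```text
T
[312.3 248.7] [310 248   6   2   7]
[310.8 251.6] [309 250   5   4  13]
[315.7 252.5] [315 251   2   4   6]
[344.2 256.9] [341 255   7   5  30]
[351.7 257.8] [351 256   2   4   6]
S
[318.9 152.6] [316 144   7  20  82]
[303.1 194.5] [296 193  14   4  31]
[321.  197.6] [314 196  15   4  33]
edge slope 0.15028425 12 [330.3 230. ]
edge slope 0.16061631 17 [323.9 279.9]
hole (array([484.7, -93.2, 116.9]), np.float64(1.8479927804499627))
[483.7 -92.9 118.7]
pin expected [482.4 -98.6   0. ]
54 [312.4 254.8] [312.6 196.3] [323.9 154.2]
76 [313.3 254.4] [313.2 190.5] [324.5 148.5]
```

```bash
python3 -m pendant '[[-3,-1,4,0,5],[-2.8,-0.7,9,0,5],[0,0,10,0,5],[0,0,5,0,5],[0,0,2,0,5],[0,0,0,0,5],[0,0,0,0,5]]'
python3 to.py 468 -196.6 247.3; python3 cov.py 7
python3 - <<'E'
from h import *
T=cv2.imread("pics/top7.png");S=cv2.imread("pics/side7.png")
r=lambda I,x,y,w,h,f:cv2.resize(I[y:y+h,x:x+w],None,fx=f,fy=f,interpolation=cv2.INTER_CUBIC)
o=np.zeros((600,800,3),np.uint8);o[:400,:400]=r(T,300,235,40,40,10);o[:600,400:]=r(S,290,145,40,60,10);cv2.imwrite("pics/c7.png",o)
E
```

```text
time_s: 26.45
ee_pos: [468.9, -199.1, 276.1]
tool_rot: [0.756, 0.654, -0.0, -0.0]
force: [0.4, -0.1, -2.9]
grip_width: 11.9
finger_force: 30.0
t 26.4 pos [ 468.9 -199.1  276.1] phi -0.145 grip 11.9 ff 30.0 F [ 0.4 -0.1 -2.9]
tool delta [ 2.4 -1.2 28.8]
T
[313.6 251.3] [311 251   6   2   7]
[312.7 257.1] [310 254   8   5  12]
[345. 259.] [342 257   7   5  28]
[352.5 260. ] [352 259   2   3   6]
S
[313.2 123. ] [309 122   8   3  16]
[319.4 158.8] [317 151   6  19  77]
[303.  194.6] [296 193  14   4  26]
[321.  197.6] [314 196  15   4  33]
edge slope 0.15475722 9 [334.1 233.2]
edge slope 0.16553062 9 [325.7 281.3]
```

View pics/c7.png

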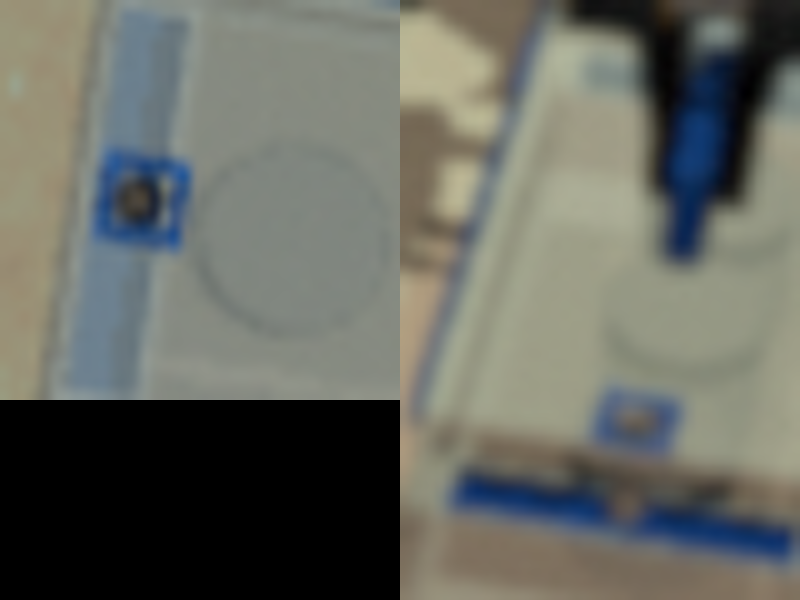

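The pin shows inside the +y hole frame, at (313.3,254.5) against a frame centre of (313.7,254.7), so alignment is within about 1–2 mm. I nudge +1 mm and lower gently while watching the force.

```bash
python3 -m pendant '[[1,0,3,0,5],[0,0,3,0,5],[0,0,3,0,5],[0,0,2,0,5],[0,0,2,0,5],[0,0,0,0,5],[0,0,0,0,5]]'
python3 to.py 468 -196.6 247.3
```

```text
time_s: 27.13
ee_pos: [468.9, -198.2, 263.1]
tool_rot: [0.756, 0.654, -0.0, -0.0]
force: [0.4, -0.7, -1.6]
grip_width: 11.8
finger_force: 30.0
t 27.1 pos [ 468.9 -198.2  263.1] phi -0.145 grip 11.8 ff 30.0 F [ 0.4 -0.7 -1.6]
tool delta [ 1.4 -1.1 15.8]
```

```bash
python3 -m pendant '[[0,0,2,0,5],[0,0,2,0,5],[0,0,2,0,5],[0,0,2,0,5],[0,0,0,0,5]]'
python3 -m pendant '[[0,0,2,0,5],[0,0,2,0,5],[0,0,1.5,0,5],[0,0,0,0,5],[0,0,0,0,5]]'
python3 to.py 468 -196.6 247.3
```

```text
time_s: 27.55
ee_pos: [468.8, -198.1, 254.8]
tool_rot: [0.756, 0.654, -0.0, -0.0]
force: [0.5, 0.4, -2.7]
grip_width: 11.4
finger_force: 30.0
time_s: 27.97
ee_pos: [469.0, -198.1, 249.6]
tool_rot: [0.756, 0.654, -0.0, -0.0]
force: [-1.1, 0.1, -1.9]
grip_width: 11.9
finger_force: 30.0
t 28.0 pos [ 469.  -198.1  249.6] phi -0.145 grip 11.9 ff 30.0 F [-1.1  0.1 -1.9]
tool delta [ 1.4 -1.2  2.3]
```

```bash
python3 -m pendant '[[0,0,1,0,5],[0,0,1,0,5],[0,0,1,0,5],[0,0,0,0,5],[0,0,0,0,5]]'
python3 to.py 468 -196.6 247.3; python3 cov.py 8
python3 - <<'E'
from h import *
T=cv2.imread("pics/top8.png");S=cv2.imread("pics/side8.png")
r=lambda I,x,y,w,h,f:cv2.resize(I[y:y+h,x:x+w],None,fx=f,fy=f,interpolation=cv2.INTER_CUBIC)
o=np.zeros((560,800,3),np.uint8);o[:400,:400]=r(T,300,230,50,50,8);o[:560,400:]=r(S,290,145,50,70,8);cv2.imwrite("pics/c8.png",o)
E
```

```text
time_s: 28.38
ee_pos: [469.1, -198.2, 247.2]
tool_rot: [0.756, 0.654, 0.0, -0.0]
force: [-2.5, 0.4, 4.3]
grip_width: 11.8
finger_force: 30.0
t 28.4 pos [ 469.1 -198.2  247.2] phi -0.145 grip 11.8 ff 30.0 F [-2.5  0.4  4.3]
tool delta [ 1.4 -1.3 -0.1]
T
[310.  256.1] [309 253   4   6  14]
[342.7 259.5] [340 258   6   5  24]
S
[300.9 124.5] [292 122  20   6  61]
[318.6 167.1] [316 159   6  19  74]
edge slope 0.15868366 11 [326.9 233.4]
```

View pics/c8.png

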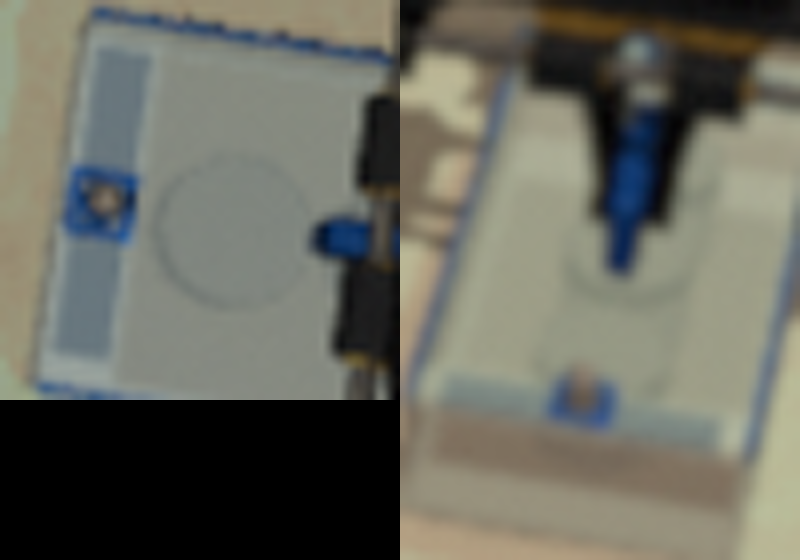

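The cover is seated: the pin comes through the hole at top crop (105,200), the plate is level with the rim, and contact force has appeared at TCP z 247.2. I release and rise.

```bash
python3 -m pendant '[[0,0,0,0,40],[0,0,0,0,40],[0,0,0,0,40],[0,0,0,0,40],[0,0,-15,0,50],[0,0,-25,0,50],[0,0,-25,0,50],[0,0,-15,0,50],[0,0,0,-0.05,50],[0,0,0,-0.05,0],[0,0,0,-0.045,0],[0,0,0,0,0]]'
python3 -m pendant '[[15,0,0,0.02,0],[38,0,0,0.02,0],[38,0,0,0.02,0],[38,0,0,0.011,0],[38,0,0,0,0],[38,0,0,0,0],[25,0,0,0,0],[10,0,0,0,0],[0,0,0,0,0],[0,0,0,0,0]]'
python3 to.py 460 213 270
python3 - <<'E'
from h import *
T=bot.capture("top");S=bot.capture("side");cv2.imwrite("pics/top9.png",T);cv2.imwrite("pics/side9.png",S)
r=lambda I,x,y,w,h,f:cv2.resize(I[y:y+h,x:x+w],None,fx=f,fy=f,interpolation=cv2.INTER_CUBIC)
o=np.zeros((600,790,3),np.uint8);o[:300,:420]=r(T,295,225,105,75,4);o[:400,420:720]=r(S,280,125,75,100,4);cv2.imwrite("pics/c9.png",o[:400])
m=blue(T)
for c,s in comps(T,m,(296,220,110,80),8): print(c.round(1),s)
E
```

```text
time_s: 29.48
ee_pos: [469.0, -198.2, 326.8]
tool_rot: [0.707, 0.708, 0.0, 0.0]
force: [-0.1, -0.6, 0.2]
grip_width: 37.0
finger_force: 0.0
time_s: 30.32
ee_pos: [481.4, 40.6, 326.6]
tool_rot: [0.732, 0.681, -0.0, 0.0]
force: [-0.5, -1.6, 0.0]
grip_width: 0.5
finger_force: 0.0
t 30.3 pos [481.4  40.6 326.6] phi -0.071 grip 0.5 ff 0.0 F [-0.5 -1.6  0. ]
tool delta [170.5 -33.6  56.4]
[310.  256.1] [309 253   4   6  14]
[353. 261.] [341 258  25   7 109]
[389.1 267.7] [386 263   8  10  38]
```

View pics/c9.png

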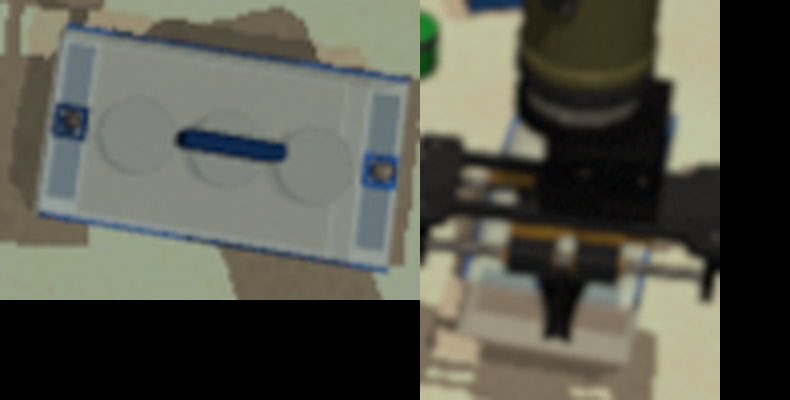

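Both pins stand through the cover holes at crop (70,121) and (379,172), and the three tins sit beneath it. Next come the wheels: I estimate their angles and check the axle points.

```bash
cat > wh.py <<'E'
import sys
from h import *
from scipy.optimize import brentq
c=np.array([459.7,213.,0]);yaw=-.071
ex=np.array([np.cos(yaw),np.sin(yaw),0]);ey=np.array([-np.sin(yaw),np.cos(yaw),0])
HS={"white1":None,2:((22,150,90),(34,255,255)),3:((40,150,60),(80,255,255)),4:((105,130,60),(130,255,255)),5:((170,150,80),(180,255,255))}
def wheels(T):
    h=cv2.cvtColor(T,cv2.COLOR_BGR2HSV);
    for n in (2,3,4,5):
        m=cv2.inRange(h,*HS[n])
        if n==5: m|=cv2.inRange(h,(0,150,80),(7,255,255))
        m=cv2.morphologyEx(m,cv2.MORPH_CLOSE,np.ones((3,3)))
        for ce,st in comps(T,m,(152,232,76,58),8):
            # angle a of the flat's normal whose centre projects to this pixel (per row)
            w=(plane("top",ce,70)-c)@ey;name=("left","middle","right")[int(np.argmin(abs(w-np.array([52,0,-52]))))]
            o=c+ey*dict(left=52,middle=0,right=-52)[name]+[0,0,45]
            f=lambda a:proj("top",o+28*(ex*np.sin(a)+[0,0,np.cos(a)]))[1]-ce[1]
            try:a=brentq(f,-1.2,1.2)
            except Exception:continue
            print(name,"dots",n,"px",ce.round(1),"area",st[4],"w %.0f"%w,"angle %.2f value %.2f"%(a,a+(n-1)*np.pi/3))
if __name__=="__main__":
    T=cv2.imread(sys.argv[1]) if len(sys.argv)>1 else bot.capture("top");wheels(T)
E
python3 wh.py pics/top0.png; echo; python3 wh.py pics/top9.png
python3 - <<'E'
from wh import *
# grey vane/axle check: tri of flats in both views (crop pixels): yellow L, blue M, green R
np.set_printoptions(precision=1,suppress=True)
f=lambda p,o,s,off:(off[0]+(p[0]-o)/s,off[1]+p[1]/s)
for s,t in [((202,273),(452,168)),((170,173),(560,140)),((190,85),(660,157))]:
    X,e=tri(f(s,0,5,(280,250)),f(t,365,5,(150,230)));print(X,e,"rem frame",(X-c)@ex,(X-c)@ey)
E
```

```text
left dots 2 px [166.6 263.4] area 98 w 57 angle -0.33 value 0.72
right dots 3 px [208.7 261.5] area 95 w -49 angle 0.18 value 2.27
middle dots 4 px [188.2 257.9] area 95 w 4 angle 0.34 value 3.48
right dots 4 px [208.  272.2] area 38 w -50 angle -0.90 value 2.24
middle dots 5 px [187.7 269.3] area 62 w 2 angle -0.75 value 3.43

left dots 2 px [166.9 263.4] area 104 w 56 angle -0.32 value 0.73
right dots 3 px [208.8 261.5] area 88 w -49 angle 0.17 value 2.27
middle dots 4 px [188.3 257.9] area 97 w 4 angle 0.34 value 3.48
right dots 4 px [208.1 272.1] area 32 w -50 angle -0.88 value 2.26
middle dots 5 px [187.7 269.2] area 61 w 2 angle -0.75 value 3.44
[454.1 268.6  68.4] 0.23538747006303565 rem frame -9.548154784292729 55.101623436668405
[469.4 214.9  67.3] 1.0520333450575068 rem frame 9.56528425244945 2.6068722673931344
[461.6 163.7  68.8] 1.0027964192136531 rem frame 5.396251515123528 -49.03779438067424
```

Both views agree: left ≈ 0.72, middle ≈ 3.46, right ≈ 2.26, with axles about 3 mm further to +y. I push the vanes with the closed fingers turned a quarter, so their 19 mm width lies along the push. A stroke that ends with the fingers about 6 mm past the axle leaves a flat facing up.

```bash
cat > wt.py <<'E'
import sys,numpy as np
from scipy.spatial.transform import Rotation as R
from bench import bot
s=bot.get_state();M=R.from_quat(s["tool_rot"]).as_matrix();p=s["ee_pos"]
c=np.array([459.7,213.,0]);ex=np.array([.9975,-.071,0]);ey=np.array([.071,.9975,0])
print("phi %.3f z %.1f rem x %.1f y %.1f F %s t %.1f"%(np.arctan2(M[1,1],M[0,1]),p[2],(p-c)@ex,(p-c)@ey,s["force"].round(1),s["time_s"]))
if len(sys.argv)>1:
    x,y,z=map(float,sys.argv[1:]);print("delta",(M.T@(c+ex*x+ey*y+[0,0,z]-p)).round(1))
E
python3 -m pendant '[[0,0,0,-0.125,0],[0,0,0,-0.125,0],[0,0,0,-0.125,0],[0,0,0,-0.125,0],[0,0,0,-0.125,0],[0,0,0,-0.125,0],[0,0,0,-0.125,0],[0,0,0,-0.125,0],[0,0,0,-0.125,0],[0,0,0,-0.125,0],[0,0,0,-0.125,0],[0,0,0,-0.125,0]]'
python3 -m pendant '[[0,0,0,-0.071,0],[0,0,0,0,0],[0,0,0,0,0],[0,0,0,0,0]]'
python3 wt.py -14 55 275
```

```text
time_s: 31.42
ee_pos: [481.4, 39.2, 326.8]
tool_rot: [0.07, 0.998, -0.0, 0.0]
force: [0.0, 0.9, 0.6]
grip_width: 0.6
finger_force: 0.0
time_s: 31.75
ee_pos: [481.3, 40.4, 326.8]
tool_rot: [0.037, 0.999, 0.0, 0.0]
force: [1.1, -1.2, -0.7]
grip_width: 0.6
finger_force: 0.0
phi 1.496 z 326.8 rem x 33.9 y -170.6 F [ 1.1 -1.2 -0.7] t 31.8
delta [ 48.6 225.5  51.8]
```

```bash
python3 -m pendant '[[3,15,0,0,0],[7,32,0,0,0],[8,36,0,0,0],[8,36,0,0,0],[8,36,0,0,0],[7,32,0,0,0],[5,24,0,0,0],[2.5,14,0,0,0],[0,0,20,0,0],[0,0,15,0,0],[0,0,0,0,0],[0,0,0,0,0]]'
python3 wt.py -14 55 261
```

```text
time_s: 32.75
ee_pos: [449.0, 268.2, 291.2]
tool_rot: [0.036, 0.999, -0.001, -0.001]
force: [0.3, 0.7, 0.3]
grip_width: 0.5
finger_force: 0.0
phi 1.498 z 291.2 rem x -14.6 y 54.3 F [0.3 0.7 0.3] t 32.8
delta [-0.7  0.8 30.2]
```

```bash
python3 -m pendant '[[0,0.7,12,0,0],[0,0,12,0,0],[0,0,6,0,0],[0,0,0,0,0],[-4,0,0,0,0],[-4,0,0,0,0],[-4,0,0,0,0],[-4,0,0,0,0],[-3,0,0,0,0],[0,0,0,0,0],[0,0,0,0,0]]'
python3 wt.py 6.1 55 261
```

```text
time_s: 33.67
ee_pos: [468.0, 268.7, 261.8]
tool_rot: [0.035, 0.999, 0.0, 0.0]
force: [-1.7, 0.5, -0.6]
grip_width: 0.2
finger_force: 0.7
phi 1.500 z 261.8 rem x 4.4 y 56.1 F [-1.7  0.5 -0.6] t 33.7
delta [-1.7 -1.1  0.8]
```

Finish the stroke, lift, go back and make the second stroke.

```bash
python3 -m pendant '[[-2,-0.5,0,0,0],[0,0,0,0,0],[0,0,-15,0,0],[0,0,-14,0,0],[15,0,0,0,0],[20,0,0,0,0],[15,0,0,0,0],[0,0,0,0,0]]'
python3 wt.py -42 55 261
python3 - <<'E'
from wh import *
T=bot.capture("top");cv2.imwrite("pics/top10.png",T);wheels(T)
E
```

```text
time_s: 34.33
ee_pos: [418.2, 272.1, 291.3]
tool_rot: [0.034, 0.999, 0.001, 0.0]
force: [-0.2, -1.0, 0.2]
grip_width: 0.2
finger_force: 0.0
phi 1.503 z 291.3 rem x -45.6 y 56.0 F [-0.2 -1.   0.2] t 34.3
delta [-3.5 -1.  30.3]
left dots 2 px [167.4 258.6] area 81 w 56 angle 0.11 value 1.16
right dots 3 px [208.4 261. ] area 69 w -48 angle 0.22 value 2.31
middle dots 4 px [188.6 257.4] area 84 w 3 angle 0.39 value 3.53
right dots 4 px [207.9 272. ] area 31 w -49 angle -0.87 value 2.27
```

```bash
python3 -m pendant '[[-2,-1,12,0,0],[0,0,12,0,0],[0,0,6,0,0],[0,0,0,0,0],[-8,0,0,0,0],[-8,0,0,0,0],[-8,0,0,0,0],[-8,0,0,0,0],[-8,0,0,0,0],[-5,0,0,0,0],[-3,0,0,0,0],[0,0,0,0,0]]'
python3 wt.py 5.5 55 261
python3 -m pendant '[[-1,0,0,0,0],[0,0,0,0,0],[0,0,-15,0,0],[0,0,-14,0,0],[15,0,0,0,0],[20,0,0,0,0],[13,0,0,0,0],[0,0,0,0,0]]'
python3 wt.py -42 55 261;python3 wh.py
```

```text
time_s: 35.38
ee_pos: [470.4, 266.8, 260.5]
tool_rot: [0.035, 0.999, -0.0, 0.0]
force: [-0.4, 0.5, -0.3]
grip_width: 0.3
finger_force: 0.5
phi 1.500 z 260.5 rem x 6.9 y 54.4 F [-0.4  0.5 -0.3] t 35.4
delta [ 1.4  0.6 -0.5]
time_s: 36.05
ee_pos: [420.8, 270.8, 289.9]
tool_rot: [0.034, 0.999, 0.0, -0.0]
force: [0.3, 0.0, 0.5]
grip_width: 0.4
finger_force: 0.0
phi 1.503 z 289.9 rem x -42.9 y 54.9 F [0.3 0.  0.5] t 36.0
delta [-0.9  0.1 28.9]
left dots 3 px [169.5 258. ] area 34 w 51 angle 0.16 value 2.26
right dots 3 px [208.3 261.1] area 72 w -47 angle 0.21 value 2.31
middle dots 4 px [188.3 257.6] area 78 w 4 angle 0.37 value 3.51
right dots 4 px [207.9 272. ] area 31 w -49 angle -0.87 value 2.27
```

```bash
python3 -m pendant '[[0,0,12,0,0],[0,0,12,0,0],[0,0,5,0,0],[0,0,0,0,0],[-8,0,0,0,0],[-8,0,0,0,0],[-8,0,0,0,0],[-8,0,0,0,0],[-8,0,0,0,0],[-5,0,0,0,0],[-2,0,0,0,0],[0,0,0,0,0]]'
python3 wt.py 5 55 261
python3 -m pendant '[[0,0,0,0,0],[0,0,-15,0,0],[0,0,-14,0,0],[0,-20,-5,0,0],[0,-38,0,0,0],[0,-38,0,0,0],[0,-38,0,0,0],[0,-38,0,0,0],[0,-38,0,0,0],[0,-38,0,0,0],[0,0,0,0,0],[0,0,0,0,0]]'
python3 wt.py -18 -49 261;python3 wh.py
```

```text
time_s: 37.1
ee_pos: [470.4, 266.8, 260.5]
tool_rot: [0.035, 0.999, -0.0, 0.0]
force: [-1.9, -0.1, -1.0]
grip_width: 0.6
finger_force: 0.4
phi 1.500 z 260.5 rem x 6.9 y 54.4 F [-1.9 -0.1 -1. ] t 37.1
delta [ 1.9  0.6 -0.5]
time_s: 38.1
ee_pos: [452.4, 17.1, 295.4]
tool_rot: [0.038, 0.999, 0.0, 0.001]
force: [-0.7, 0.4, 0.1]
grip_width: 0.3
finger_force: 0.0
phi 1.495 z 295.4 rem x 6.7 y -195.9 F [-0.7  0.4  0.1] t 38.1
delta [ 25.4 146.8  34.4]
right dots 3 px [208.6 261.5] area 90 w -48 angle 0.18 value 2.27
left dots 4 px [167.4 259.4] area 111 w 56 angle 0.03 value 3.18
middle dots 4 px [188.4 257.9] area 96 w 4 angle 0.34 value 3.48
right dots 4 px [207.9 272.2] area 33 w -49 angle -0.89 value 2.25
middle dots 5 px [187.8 269.3] area 61 w 2 angle -0.75 value 3.44
```

Left reads 3.18, on target. Next, the right wheel takes two strokes.

```bash
python3 -m pendant '[[5,15,0,0,0],[8,27,0,0,0],[9,30,0,0,0],[9,30,0,0,0],[9,27,0,0,0],[7,15,0,0,0],[2,3,0,0,0],[0,0,0,0,0],[0,0,0,0,0]]'
python3 wt.py -42 -49 261
```

```text
time_s: 38.9
ee_pos: [413.8, 169.7, 294.8]
tool_rot: [0.035, 0.999, -0.0, 0.0]
force: [-0.4, 0.1, -0.4]
grip_width: 0.3
finger_force: 0.0
phi 1.502 z 294.8 rem x -42.7 y -46.4 F [-0.4  0.1 -0.4] t 38.9
delta [-0.7 -2.6 33.8]
```

```bash
python3 -m pendant '[[0,-2.5,14,0,0],[0,0,14,0,0],[0,0,6,0,0],[0,0,0,0,0],[-8,0,0,0,0],[-8,0,0,0,0],[-8,0,0,0,0],[-8,0,0,0,0],[-8,0,0,0,0],[-5,0,0,0,0],[-3.5,0,0,0,0],[0,0,0,0,0]]'
python3 wt.py 6.5 -49 261
python3 -m pendant '[[0,0,0,0,0],[0,0,-15,0,0],[0,0,-14,0,0],[15,0,0,0,0],[20,0,0,0,0],[13.5,0,0,0,0],[0,0,0,0,0],[0,0,0,0,0]]'
python3 wt.py -42 -49 261;python3 wh.py
```

```text
time_s: 39.9
ee_pos: [462.5, 163.7, 260.4]
tool_rot: [0.035, 0.999, -0.0, 0.0]
force: [-1.5, 0.9, -0.7]
grip_width: 0.5
finger_force: 0.6
phi 1.500 z 260.4 rem x 6.3 y -49.0 F [-1.5  0.9 -0.7] t 39.9
delta [-0.2 -0.1 -0.6]
time_s: 40.57
ee_pos: [413.8, 167.3, 290.5]
tool_rot: [0.035, 0.999, 0.001, 0.001]
force: [0.1, 0.8, 0.4]
grip_width: 0.4
finger_force: 0.0
phi 1.501 z 290.5 rem x -42.5 y -48.8 F [0.1 0.8 0.4] t 40.6
delta [-0.5 -0.2 29.5]
middle dots 4 px [190.2 257.6] area 48 w -1 angle 0.37 value 3.52
right dots 4 px [208.5 261.7] area 65 w -48 angle 0.16 value 3.30
```

```bash
python3 -m pendant '[[0,0,14,0,0],[0,0,10,0,0],[0,0,6,0,0],[0,0,0,0,0],[-8,0,0,0,0],[-8,0,0,0,0],[-8,0,0,0,0],[-8,0,0,0,0],[-8,0,0,0,0],[-5,0,0,0,0],[-3,0,0,0,0],[0,0,0,0,0]]'
python3 wt.py 6 -49 261
python3 -m pendant '[[0,0,0,0,0],[0,0,-15,0,0],[0,0,-14,0,0],[0,-20,-5,0,0],[0,-38,0,0,0],[0,-38,0,0,0],[0,-38,0,0,0],[0,-20,0,0,0],[0,0,0,0,0],[0,0,0,0,0]]'
python3 wt.py 12 3 261;python3 wh.py
```

```text
time_s: 41.62
ee_pos: [462.1, 163.7, 259.5]
tool_rot: [0.035, 0.999, -0.0, 0.0]
force: [-1.3, 0.4, -0.4]
grip_width: 0.4
finger_force: 0.6
phi 1.500 z 259.5 rem x 5.9 y -49.0 F [-1.3  0.4 -0.4] t 41.6
delta [-0.1  0.  -1.5]
time_s: 42.45
ee_pos: [451.0, 9.0, 294.5]
tool_rot: [0.037, 0.999, 0.0, 0.002]
force: [-0.4, 0.3, 0.1]
grip_width: 0.3
finger_force: 0.0
phi 1.497 z 294.5 rem x 5.8 y -204.1 F [-0.4  0.3  0.1] t 42.5
delta [ -5.6 207.1  33.7]
left dots 4 px [167.4 259.4] area 111 w 56 angle 0.03 value 3.18
middle dots 4 px [188.4 257.9] area 96 w 4 angle 0.34 value 3.48
right dots 5 px [208.2 263.7] area 99 w -48 angle -0.03 value 4.16
middle dots 5 px [187.5 269.1] area 57 w 2 angle -0.72 value 3.47
```

Right reads 4.16, on target. The middle wheel gets three strokes towards the robot.

```bash
python3 -m pendant '[[0,15,0,0,0],[-1,35,0,0,0],[-1,38,0,0,0],[-1,38,0,0,0],[-1,38,0,0,0],[-1,26,0,0,0],[-2,14,0,0,0],[-1,3,0,0,0],[0,0,0,0,0],[0,0,0,0,0]]'
python3 wt.py 14 3 261
```

```text
time_s: 43.33
ee_pos: [473.3, 214.7, 293.5]
tool_rot: [0.036, 0.999, -0.001, -0.0]
force: [-0.7, -0.6, 0.5]
grip_width: 0.6
finger_force: 0.0
phi 1.499 z 293.5 rem x 13.5 y 2.6 F [-0.7 -0.6  0.5] t 43.3
delta [-0.5  0.4 32.5]
```

```bash
python3 -m pendant '[[-0.5,0,14,0,0],[0,0,12,0,0],[0,0,6,0,0],[0,0,0,0,0],[4,0,0,0,0],[5,0,0,0,0],[5,0,0,0,0],[4,0,0,0,0],[2,0,0,0,0],[0,0,0,0,0],[0,0,0,0,0]]'
python3 wt.py -6 3 261
python3 -m pendant '[[0,0,-15,0,0],[0,0,-14,0,0],[-15,0,0,0,0],[-20,0,0,0,0],[-13,0,0,0,0],[0,0,0,0,0],[0,0,0,0,0]]'
python3 wt.py 42 3 261;python3 wh.py
```

```text
time_s: 44.25
ee_pos: [453.3, 217.9, 262.2]
tool_rot: [0.035, 0.999, 0.0, -0.0]
force: [1.1, -0.9, 0.7]
grip_width: 0.7
finger_force: 0.9
phi 1.501 z 262.2 rem x -6.7 y 4.4 F [ 1.1 -0.9  0.7] t 44.2
delta [-0.7 -1.4  1.2]
time_s: 44.83
ee_pos: [501.1, 214.2, 290.1]
tool_rot: [0.035, 0.999, -0.0, -0.001]
force: [-1.0, 0.0, 0.4]
grip_width: 0.6
finger_force: 0.0
phi 1.500 z 290.1 rem x 41.2 y 4.2 F [-1.   0.   0.4] t 44.8
delta [-0.9 -1.1 29.1]
middle dots 4 px [188.  263.4] area 72 w 3 angle -0.16 value 2.98
right dots 5 px [207.7 264.9] area 71 w -47 angle -0.13 value 4.06
```

```bash
python3 -m pendant '[[-1,-1,14,0,0],[0,0,10,0,0],[0,0,5,0,0],[0,0,0,0,0],[8,0,0,0,0],[8,0,0,0,0],[8,0,0,0,0],[8,0,0,0,0],[8,0,0,0,0],[5,0,0,0,0],[3,0,0,0,0],[0,0,0,0,0]]'
python3 wt.py -6 3 261
python3 -m pendant '[[0,0,0,0,0],[0,0,-15,0,0],[0,0,-14,0,0],[-15,0,0,0,0],[-20,0,0,0,0],[-13,0,0,0,0],[0,0,0,0,0],[0,0,0,0,0]]'
python3 wt.py 42 3 261;python3 wh.py
```

```text
time_s: 45.88
ee_pos: [453.4, 216.7, 261.5]
tool_rot: [0.035, 0.999, -0.0, -0.001]
force: [1.2, 0.7, 1.1]
grip_width: 0.1
finger_force: 0.5
phi 1.501 z 261.5 rem x -6.6 y 3.2 F [1.2 0.7 1.1] t 45.9
delta [-0.6 -0.2  0.5]
time_s: 46.55
ee_pos: [502.1, 212.9, 289.8]
tool_rot: [0.036, 0.999, -0.001, -0.001]
force: [-0.3, -0.2, -0.1]
grip_width: 0.3
finger_force: 0.0
phi 1.499 z 289.8 rem x 42.3 y 2.9 F [-0.3 -0.2 -0.1] t 46.5
delta [ 0.2  0.1 28.8]
middle dots 3 px [187.5 262.9] area 69 w 4 angle -0.12 value 1.98
right dots 5 px [207.9 264.5] area 85 w -47 angle -0.09 value 4.09
```

Last stroke, ending at about -6, then retreat clear and take a final check.

```bash
python3 -m pendant '[[0,0,14,0,0],[0,0,10,0,0],[0,0,5,0,0],[0,0,0,0,0],[8,0,0,0,0],[8,0,0,0,0],[8,0,0,0,0],[8,0,0,0,0],[8,0,0,0,0],[5,0,0,0,0],[3,0,0,0,0],[0,0,0,0,0]]'
python3 wt.py -6 3 261
python3 -m pendant '[[0,0,0,0,0],[-1,0,-15,0,0],[0,0,-14,0,0],[0,-20,-10,0,0],[-5,-38,-5,0,0],[-10,-38,0,0,0],[-10,-38,0,0,0],[-10,-38,0,0,0],[-10,-20,0,0,0],[0,0,0,0,0],[0,0,0,0,0],[0,0,0,0,0]]'
python3 to.py
python3 - <<'E'
from wh import *
T=bot.capture("top");S=bot.capture("side");cv2.imwrite("pics/top12.png",T);cv2.imwrite("pics/side12.png",S);wheels(T)
for c,s in comps(T,blue(T),(296,220,110,80),8): print(c.round(1),s)
E
```

```text
time_s: 47.6
ee_pos: [453.4, 216.7, 261.5]
tool_rot: [0.035, 0.999, -0.0, -0.001]
force: [1.5, -0.4, 0.2]
grip_width: 0.3
finger_force: 0.5
phi 1.501 z 261.5 rem x -6.6 y 3.2 F [ 1.5 -0.4  0.2] t 47.6
delta [-0.6 -0.2  0.5]
time_s: 48.6
ee_pos: [486.5, 22.7, 305.2]
tool_rot: [0.035, 0.999, 0.0, -0.001]
force: [-0.2, 0.4, 0.8]
grip_width: 0.3
finger_force: 0.0
t 48.6 pos [486.5  22.7 305.2] phi 1.501 grip 0.3 ff 0.0 F [-0.2  0.4  0.8]
middle dots 2 px [187.3 262.3] area 109 w 5 angle -0.06 value 0.99
left dots 4 px [167.4 259.4] area 111 w 56 angle 0.03 value 3.18
right dots 5 px [208.  263.2] area 112 w -47 angle 0.02 value 4.21
[310.2 254.6] [309 251   4   8  17]
[353. 261.] [341 258  25   7 109]
[389.1 267.6] [386 263   8   9  36]
```

View pics/top12.png

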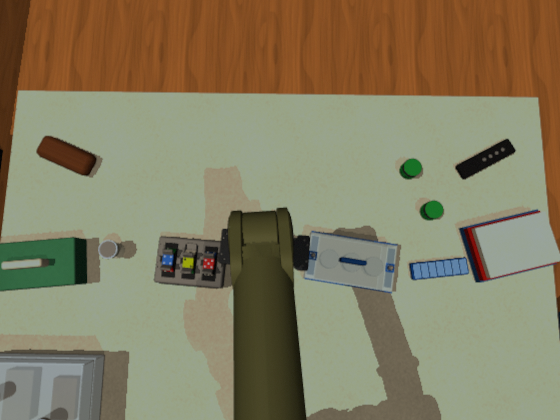

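View pics/side12.png

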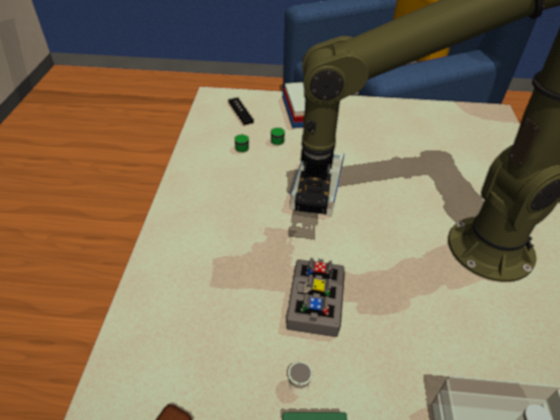

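The top view shows blue, yellow and red up at (168,260), (188,262) and (208,264). The cover is flush on the tray at (351,261), the egg cup is unmoved at (109,249), and the organiser is unmoved at (439,269).

```bash
python3 -c "
from bench import bot
print(bot.finish_job())"
```

```text
the job is handed in; nothing more can be done
None
```

I handed the job in at 48.6 s: all three tins are in the tray under the flush cover, the wheels read about 3.18, 0.99 and 4.21 rad (4, 2 and 5 dots up), and the organiser and egg cup look unmoved; no verdict came back.

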